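# Put the scattered knob weights back into their fitted case

## Robot

A 6-joint arm with a two-finger parallel gripper is mounted at the origin on a cart in front of the work surface, level with it; the furniture and walls round the work are solid. World frame = base frame: x ahead of the robot, y to its left, z up, the work surface at z = 0. Lengths are in m, angles in rad, forces in N, time in s.
With the tool pointing down it reaches from about 0.3 to 0.875 m from the base axis. Payload 4.2 kg.
Tool frame: the origin (TCP) lies between the finger pads; the fingertips stand 22 mm ahead of it and the grasp point (between the pads) lies 3 mm ahead of it; z points along the fingers, y is the line along which they close (so a half turn about z gives the same grasp; the last joint's range is limited). The gripper opens to 85 mm and grips with 20 to 120 N. Pads are 22 mm wide; open, the fingers measure 114 mm over their backs; the gripper's body (76 mm by 85 mm) begins 54 mm behind the grasp point. The pads swing forward as they close: fully open they stand 13 mm farther back than shut.
Start: joints at [1.081, 0.32, 1.565, -0, 1.257, -0.02], TCP at [0.26, 0.513, 0.253] pointing down, gripper open.
Joint ranges: [-3.11, 3.11], [-0.84, 2.01], [0.21, 2.61], [-1.34, 4.49], [0.05, 2.63], [-2.56, 2.56]. Speed limits (rad/s): [2.57, 2.57, 3.14, 3.14, 3.14, 3.14].

## Interface

Orientations are given as a unit quaternion [x, y, z, w].
In Python, from bench import ctrl, vision gives the robot as it stands. The module is installed in compiled form; this text tells all that it offers.
- The arm moves only by the tool play_rows, never from a script. Its argument "steps" is a list of rows, each a list of 5 numbers: the shift along the tool's x, y, z in mm, then the turn about the tool's z in degrees, then the opening, from 0 (shut) to 1 (fully open). In form: [[dx, dy, dz, yaw, jaw], ...]. A call has 1 to 8 rows; each row is the pose to reach, as a shift and turn from the pose commanded when the call began, along the tool's axes at that moment; what a row does not reach only later rows make up. A row lasts 1/8 s, in which the tool goes at most 62.5 mm and 10.7 degrees, less where a joint would pass 70% of its speed; a pose out of reach is approached as far as the arm can. A call with a gripper value outside its range is refused whole. The fingers move at their own pace and stop on an object; the grip force is fixed at half the most. Time passes only in rows, so rows that repeat a pose let the fingers close. It gives the time, the measured TCP pose, the force, the opening and the grip force at its end, in the units of the state.
- ctrl.state(): the state, without advancing time (a new reading comes with each control period).
- vision.get_image(name): name is "scene" or "top"; returns the picture (480x640x3 uint8, blue, green, red); there is no depth.
- vision.camera_info(name): a dict with "fovy" (degrees; the focal length in pixels is half the picture's height over the tangent of half this angle, whatever the lens; pixels are square), "cx", "cy" (the principal point, pixels), "cam_to_world" (4x4, takes a point from camera to world coordinates). Camera axes: x right, y down, z forward; pixel columns grow to the right and rows downward; lengths in m; the calibration is good to about 2 mm. A picture is of the moment at which its call begins. camera_info takes no time and is no camera call.
- ctrl.sign_off(): hands the job in; it is judged then, once.
The state is a dict: "time_s": time; "qpos": joint angles; "qd": joint speeds; "joint_efforts": joint torques, N m; "position": TCP position; "orientation": TCP orientation; "force": force on the tool from outside, world axes, zero at the start; "moment": the same for the moment, N m; "opening": finger opening in m; "gripper_force": force on a finger pad.
Only numpy, scipy, OpenCV 4.12 (cv2) and the standard library are available. Lean on these libraries where they do the work, as an engineer would, in place of code of your own. Each camera call takes 0.05 s, during which the arm holds its last target. There are 200 camera calls.

## Task

The balance check is over: put the four steel weights with knobs back into their wooden case, each standing upright and fully home in the well that is bored for its size. Set each one down rather than dropping it, since a knock spoils a weight. The hooked and the slotted steel mass belong to the spring balance: leave them where they are.

Things in the scene. Friction and masses are not known exactly. Their poses are not given: they have to be found in the camera images.
- weight_500g: Stainless steel 500 g balance weight with a knob, loose, starts upright on the worktop: a plain cylinder 38 mm in diameter and 44 mm high, above it a narrower neck and a round knob 22 mm in diameter; 66 mm tall in all. Its lowest 26 mm go into the well, so hold it higher than that. Origin: centre of its underside; z along its axis, up.
- weight_200g: Stainless steel 200 g balance weight with a knob, loose, starts upright on the worktop: a plain cylinder 28 mm in diameter and 34 mm high, above it a narrower neck and a round knob 16 mm in diameter; 50 mm tall in all. Its lowest 20 mm go into the well, so hold it higher than that. Origin: centre of its underside; z along its axis, up.
- weight_100g: Stainless steel 100 g balance weight with a knob, loose, starts upright on the worktop: a plain cylinder 22 mm in diameter and 26 mm high, above it a narrower neck and a round knob 13 mm in diameter; 39 mm tall in all. Its lowest 16 mm go into the well, so hold it higher than that. Origin: centre of its underside; z along its axis, up.
- weight_50g: Stainless steel 50 g balance weight with a knob, loose, starts upright on the worktop: a plain cylinder 18 mm in diameter and 20 mm high, above it a narrower neck and a round knob 11 mm in diameter; 31 mm tall in all. Its lowest 12 mm go into the well, so hold it higher than that. Origin: centre of its underside; z along its axis, up.
- hooked_mass: Spring-balance mass, not of this set, stays where it is: steel cylinder 33 mm in diameter and 32 mm high with an open hook of 4 mm wire on top instead of a knob, 57 mm tall in all; loose, upright on the worktop. Origin: centre of its underside.
- slotted_mass: Spring-balance mass, not of this set, stays where it is: flat steel disc, 42 mm in diameter and 10 mm thick, with a 7 mm wide slot from its rim to its middle and no knob; loose, lying flat on the worktop. Origin: centre of its underside; the slot opens towards its +x.
- insert_500g: The 500 g well: fixed square pale wood block, 58 x 58 x 38 mm, with a round well 48 mm wide, 26 mm deep in its middle, rim countersunk to 56 mm. Origin: centre of its underside, 8 mm above the worktop; well floor at z = 12 mm, top at 38. The four blocks stand in a row along y, in any order, in a fixed wooden case, rim 48 mm above the worktop; the open lid lies flat on the +x side, as high.
- insert_200g: The 200 g well: fixed square pale wood block, 58 x 58 x 38 mm, with a round well 38 mm wide, 20 mm deep in its middle, rim countersunk to 46 mm. Origin: centre of its underside, 8 mm above the worktop; well floor at z = 18 mm, top at 38. The four blocks stand in a row along y, in any order, in a fixed wooden case, rim 48 mm above the worktop; the open lid lies flat on the +x side, as high.
- insert_100g: The 100 g well: fixed square pale wood block, 58 x 58 x 38 mm, with a round well 31 mm wide, 16 mm deep in its middle, rim countersunk to 39 mm. Origin: centre of its underside, 8 mm above the worktop; well floor at z = 22 mm, top at 38. The four blocks stand in a row along y, in any order, in a fixed wooden case, rim 48 mm above the worktop; the open lid lies flat on the +x side, as high.
- insert_50g: The 50 g well: fixed square pale wood block, 58 x 58 x 38 mm, with a round well 26 mm wide, 12 mm deep in its middle, rim countersunk to 34 mm. Origin: centre of its underside, 8 mm above the worktop; well floor at z = 26 mm, top at 38. The four blocks stand in a row along y, in any order, in a fixed wooden case, rim 48 mm above the worktop; the open lid lies flat on the +x side, as high.
Things that resemble listed ones, but are neither listed nor needed, are in the scene too. What is shaped like the weight_500g but blue or yellow is not meant.

How it is judged:
At the end, for the whole second after the job is handed in: Each knob weight stands upright (within 7 degrees) and at rest in the well of its own size, within 8 mm of the well's axis and its foot within 4 mm of the well's floor; the hooked and the slotted mass are at rest, upright or flat as they were, within 20 mm of where they started (z of weight_500g in the frame of insert_500g between 0.008 and 0.016 m and horizontal distance between weight_500g and insert_500g below 0.008 m and angle between each of weight_500g, weight_200g, weight_100g, weight_50g, hooked_mass, slotted_mass's own z axis and vertical below 0.12 rad and linear speed of each of weight_500g, weight_200g, weight_100g, weight_50g, hooked_mass, slotted_mass below 0.02 m/s and z of weight_200g in the frame of insert_200g between 0.014 and 0.022 m and horizontal distance between weight_200g and insert_200g below 0.008 m and z of weight_100g in the frame of insert_100g between 0.018 and 0.026 m and horizontal distance between weight_100g and insert_100g below 0.008 m and z of weight_50g in the frame of insert_50g between 0.022 and 0.03 m and horizontal distance between weight_50g and insert_50g below 0.008 m and distance of each of hooked_mass, slotted_mass from where it was at the start of the episode below 0.02 m); the robot touches nothing.
It fails at once if a weight is dropped: it falls free, out of the fingers, faster than 0.6 m/s (a fall of about 18 mm) ((linear speed of weight_500g above 0.6 m/s and contact force between the fingers and weight_500g below 0.1 N) or (linear speed of weight_200g above 0.6 m/s and contact force between the fingers and weight_200g below 0.1 N) or (linear speed of weight_100g above 0.6 m/s and contact force between the fingers and weight_100g below 0.1 N) or (linear speed of weight_50g above 0.6 m/s and contact force between the fingers and weight_50g below 0.1 N)).
It fails at once if the hooked or the slotted mass is picked up or pushed 30 mm or more from its place (distance of any of hooked_mass, slotted_mass from where it was at the start of the episode above 0.03 m).
It also fails if it takes over 102 s, if anything falls off the work surface, if the arm or the gripper's body presses on something with over 40 N, if the wrist force passes 120 N, or if a joint passes its speed limit or range.

## Working session

There is one attempt and no reset: what is moved stays moved. The work goes in short steps, Python scripts to look and compute and a tool call to move; the robot and the scene stay as the last step left them, time stands still between calls to the robot, and variables do not carry over. Pictures are saved under pics/ and viewed, at most 14 in all, crops included, and the job is handed in when it is done.

Besides the shell and the picture viewer there is one more tool, called after "Request:" by a JSON object that holds its "api" and its "payload". play_rows: Moves the arm, as the interface text tells. Its arguments: {"type":"object","properties":{"steps":{"type":"array","items":{"type":"array","items":{"type":"number"}}}},"required":["steps"]}

```bash
mkdir -p pics; python3 - <<'E'
from bench import ctrl, vision
import cv2, numpy as np
np.set_printoptions(precision=4,suppress=True)
for n in("scene","top"):
    im=vision.get_image(n); cv2.imwrite(f"pics/{n}0.png",im)
    c=vision.camera_info(n); print(n,c["fovy"],c["cx"],c["cy"]);print(np.array(c["cam_to_world"]))
s=ctrl.state(); print(s)
E
```

```text
scene 43.11959172160162 313.20516324309176 237.33953864638394
[[ 0.5668 -0.3702  0.736  -0.4297]
 [-0.8237 -0.2712  0.4979 -0.5689]
 [ 0.0153 -0.8885 -0.4587  0.6188]
 [ 0.      0.      0.      1.    ]]
top 50.369456459322855 313.5764852146492 237.62153027685622
[[ 0.0288 -0.9961  0.0839  0.4172]
 [-0.9992 -0.0265  0.0288  0.0529]
 [-0.0264 -0.0847 -0.9961  1.0666]
 [ 0.      0.      0.      1.    ]]
{'time_s': 0.1, 'qpos': array([ 1.081 ,  0.3202,  1.5655, -0.    ,  1.2574, -0.02  ]), 'qd': array([ 0.0019, -0.0027, -0.0023,  0.0002, -0.    , -0.0008]), 'joint_efforts': array([  0.001 , -41.6407, -23.4707,   0.0003,   0.0049,  -0.    ]), 'position': array([0.2601, 0.5123, 0.2526]), 'orientation': array([ 0.2328,  0.9725, -0.0008, -0.0002]), 'force': array([-0.5142,  0.379 , -0.3175]), 'moment': array([0.0067, 0.0461, 0.0062]), 'gripper_force': 0.0, 'opening': 0.08535949438517737}
```

View pics/top0.png

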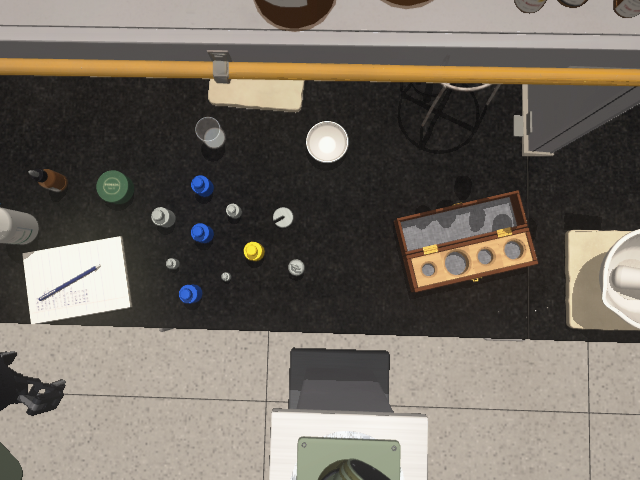

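View pics/scene0.png

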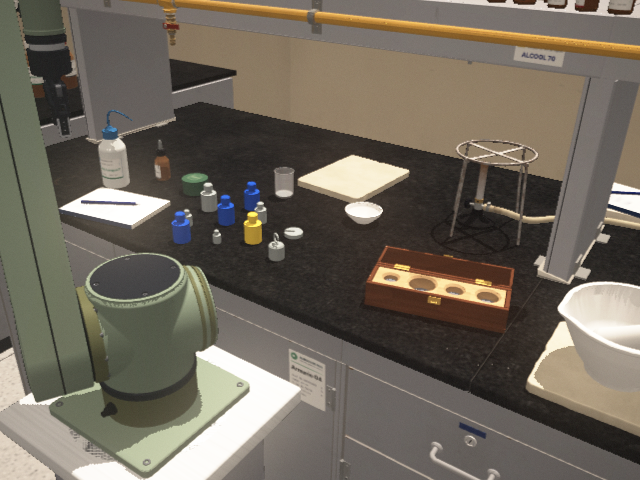

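The top view shows these things.
- **Steel knobs:** (162,217), (233,211), (172,264) and (226,277).
- **Not wanted:** blue at (200,186), (201,233) and (189,294), yellow at (253,251), slotted at (283,217), hooked at (296,268).
- **Wells:** (428,270), (457,263), (485,257) and (514,250).

By size order, I expect 500 g at (162,217), 200 g at (233,211), 100 g at (172,264) and 50 g at (226,277). I'll check this in crops.

```bash
cat > h.py <<'E'
import cv2, numpy as np
from bench import ctrl, vision
np.set_printoptions(precision=4,suppress=True)
def cam(n):
    c=vision.camera_info(n); return 240/np.tan(np.radians(c["fovy"])/2),c["cx"],c["cy"],np.array(c["cam_to_world"])
def ray(n,uv,z):
    f,cx,cy,T=cam(n); d=T[:3,:3]@np.array([(uv[0]-cx)/f,(uv[1]-cy)/f,1]); o=T[:3,3]
    return (o+d*(z-o[2])/d[2])[:2]
def proj(n,p):
    f,cx,cy,T=cam(n); q=T[:3,:3].T@(np.array(p)-T[:3,3]); return np.array([f*q[0]/q[2]+cx,f*q[1]/q[2]+cy])
E
python3 - <<'E'
from h import *
t=cv2.imread("pics/top0.png"); s=cv2.imread("pics/scene0.png")
a=cv2.resize(t[175:305,140:310],None,fx=4,fy=4,interpolation=cv2.INTER_CUBIC)
b=cv2.resize(t[185:295,395:540],None,fx=5,fy=5,interpolation=cv2.INTER_CUBIC)
cv2.imwrite("pics/ca.png",a);cv2.imwrite("pics/cb.png",b)
# steel: grey and bright on black worktop
def comps(im,x0,y0,x1,y1,lo=75):
    hsv=cv2.cvtColor(im,cv2.COLOR_BGR2HSV); m=((hsv[...,2]>lo)&(hsv[...,1]<60)).astype(np.uint8)
    m[:y0]=0;m[y1:]=0;m[:,:x0]=0;m[:,x1:]=0
    n,l,st,c=cv2.connectedComponentsWithStats(m)
    return [(st[i],c[i]) for i in range(1,n) if st[i][4]>15]
print("top");[print(*x) for x in comps(t,145,180,310,305)]
print("scene");[print(*x) for x in comps(s,172,180,310,265)]
# wells: dark in the pale wood
hsv=cv2.cvtColor(t,cv2.COLOR_BGR2HSV)
w=cv2.inRange(hsv,(8,60,150),(30,255,255)); w[:225]=0; w[300:]=0; w[:,:400]=0;w[:,540:]=0
cs,h=cv2.findContours(w,cv2.RETR_CCOMP,cv2.CHAIN_APPROX_NONE)
for c,hh in zip(cs,h[0]):
    if hh[3]>=0 and cv2.contourArea(c)>30:
        e=cv2.fitEllipse(c); print("well",e, ray("top",e[0],.046))
E
```

```text
top
[226 203  15  15 161] [232.646 210.   ]
[151 207  24  20 324] [161.3117 216.0864]
[273 207  20  21 307] [282.9577 216.6808]
[166 258  13  11 109] [171.5321 262.8991]
[288 259  17  17 211] [295.7583 266.8009]
[221 272  10   9  67] [225.5821 276.0597]
scene
[274 180  20  18 332] [283.9277 188.1325]
[300 180  10   4  23] [305.5652 180.8261]
[200 182  18  30 418] [208.311  197.6675]
[254 201  13  23 190] [261.2579 211.6105]
[183 208  10  19  96] [188.3438 215.6875]
[284 227  20  12 204] [293.0931 232.4559]
[212 229   9  15 108] [216.3241 236.5   ]
[268 232  17  29 343] [276.105  248.8746]
[172 257  10   8  39] [175.7949 261.1795]
well ((428.1866149902344, 268.8523254394531), (14.03250503540039, 14.219468116760254), 134.60650634765625) [ 0.447 -0.147]
well ((456.561767578125, 262.3343505859375), (24.865589141845703, 25.39321517944336), 126.90605926513672) [ 0.4615 -0.2029]
well ((485.1778259277344, 255.87258911132812), (16.363380432128906, 16.759449005126953), 118.31834411621094) [ 0.4759 -0.2591]
well ((513.606201171875, 249.1902618408203), (19.674650192260742, 20.393722534179688), 125.7339096069336) [ 0.4907 -0.315 ]
```

View pics/ca.png

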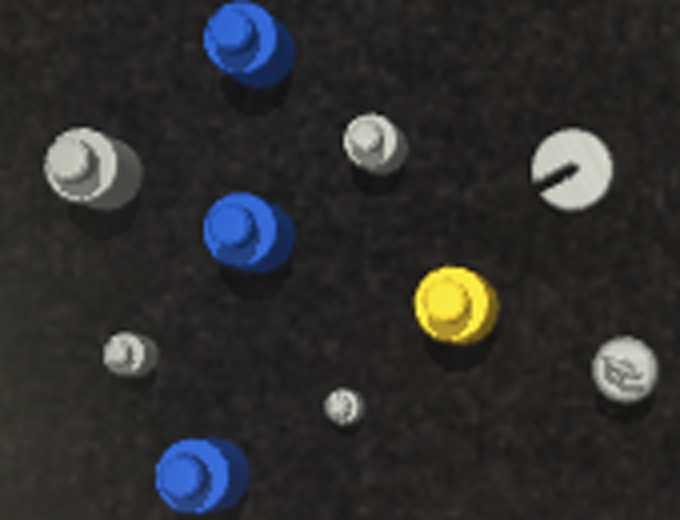

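View pics/cb.png

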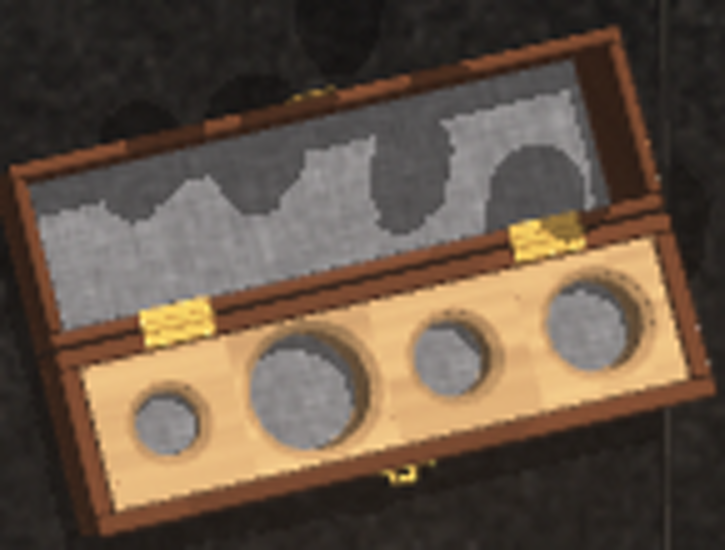

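The crops confirm the four steel knob weights in falling size: crop (81,163) is the 500 g, (370,142) the 200 g, (125,354) the 100 g and (344,407) the 50 g. The wells from left to right are 50, 500, 100 and 200, and their pitch measures 58 mm as it should.

```bash
cat >> h.py <<'E'
W={"500":dict(h=.044,H=.066,r=.019),"200":dict(h=.034,H=.050,r=.014),"100":dict(h=.026,H=.039,r=.011),"50":dict(h=.020,H=.031,r=.009)}
def go(xy,tip,yang=None):
    """shift to put the TCP over xy with the fingertips (22 mm ahead) at z=tip, tool y turned to world angle yang (deg)"""
    from scipy.spatial.transform import Rotation as R
    s=ctrl.state(); M=R.from_quat(s["orientation"]).as_matrix()
    d=M.T@(np.array([*xy,tip+.022])-s["position"])*1000
    ya=np.degrees(np.arctan2(M[1,1],M[0,1])); out=[*np.round(d,1)]
    if yang is not None:
        e=(ya-yang+90)%180-90; out.append(round(e,1)) # +yaw about downward z lowers the world angle
    print("t",round(s["time_s"],2),"pos",s["position"],"yang %.1f"%ya,"F",s["force"],"open %.4f grip %.1f q6 %.2f"%(s["opening"],s["gripper_force"],s["qpos"][5])); print("  row",out)
E
python3 - <<'E'
from h import *
t=cv2.imread("pics/top0.png"); s=cv2.imread("pics/scene0.png")
P={"500":((159.9,215.4),(208.3,197.7)),"200":((232.1,210.1),(261.3,211.6)),"100":((170.9,263.1),(188.3,215.7)),"50":((225.6,276.4),(216.3,236.5))}
for k,(a,b) in P.items():
    w=W[k]; x0,y0=int(a[0])-12,int(a[1])-12
    g=cv2.cvtColor(t,cv2.COLOR_BGR2GRAY)[y0:y0+25,x0:x0+25]
    m=(g>70).astype(np.uint8); n,l,st,c=cv2.connectedComponentsWithStats(m); i=1+np.argmax(st[1:,4])
    v=np.median(g[l==i]); mm=((l==i)&(g>.8*v)).astype(np.uint8)
    cs,_=cv2.findContours(mm,cv2.RETR_EXTERNAL,cv2.CHAIN_APPROX_NONE); (cx,cy),r=cv2.minEnclosingCircle(max(cs,key=cv2.contourArea))
    print(k,"hand",ray("top",a,w["h"]),"bright circle",(cx+x0,cy+y0),"r mm %.1f"%(r*1000*(1.067-w["h"])/cam("top")[0]),ray("top",(cx+x0,cy+y0),w["h"]),"scene mid",ray("scene",b,w["H"]/2))
    p=ray("top",a,w["h"]); print("   scene axis predicted foot/top",proj("scene",[*p,0]),proj("scene",[*p,w["H"]]))
hsv=cv2.cvtColor(t,cv2.COLOR_BGR2HSV); m=cv2.inRange(hsv,(8,60,150),(30,255,255)); m[:225]=0;m[300:]=0;m[:,:400]=0;m[:,540:]=0
cs,_=cv2.findContours(cv2.morphologyEx(m,cv2.MORPH_OPEN,np.ones((5,5))),cv2.RETR_EXTERNAL,cv2.CHAIN_APPROX_NONE)
r=cv2.minAreaRect(max(cs,key=cv2.contourArea)); print("wood",r,ray("top",r[0],.046))
hs=cv2.cvtColor(s,cv2.COLOR_BGR2HSV); m=cv2.inRange(hs,(8,60,150),(30,255,255)); m[:260]=0;m[310:]=0;m[:,:365]=0;m[:,520:]=0
cs,h=cv2.findContours(m,cv2.RETR_CCOMP,cv2.CHAIN_APPROX_NONE)
for c,hh in zip(cs,h[0]):
    if hh[3]>=0 and cv2.contourArea(c)>30: e=cv2.fitEllipse(c); print("scene well",e[0],e[1],ray("scene",e[0],.045))
go(ray("top",P["500"][0],.044),.12)
E
```

```text
500 hand [0.5404 0.3965] bright circle (159.85294151306152, 215.52941131591797) r mm 18.1 [0.5401 0.3966] scene mid [0.5322 0.3867]
   scene axis predicted foot/top [208.5283 208.1175] [206.7631 182.9121]
200 hand [0.5563 0.2513] bright circle (232.3571424484253, 209.5) r mm 13.2 [0.5575 0.2508] scene mid [0.5591 0.2464]
   scene axis predicted foot/top [259.1603 221.2122] [258.6044 201.6039]
100 hand [0.4445 0.3744] bright circle (170.5, 262.6666669845581) r mm 10.3 [0.4454 0.3753] scene mid [0.4517 0.3744]
   scene axis predicted foot/top [186.7247 224.4422] [185.3464 209.0132]
50 hand [0.4206 0.2616] bright circle (225.3333330154419, 276.0) r mm 8.2 [0.4214 0.2621] scene mid [0.4179 0.2573]
   scene axis predicted foot/top [216.0955 241.841 ] [215.2604 229.1087]
wood ((495.17376708984375, 249.48854064941406), (38.135047912597656, 67.22303771972656), 76.75948333740234) [ 0.4891 -0.2788]
scene well (487.1061096191406, 296.8392028808594) (10.882634162902832, 21.16518211364746) [ 0.484  -0.3192]
scene well (453.6701965332031, 290.3681335449219) (8.60763168334961, 16.865007400512695) [ 0.4695 -0.2632]
scene well (420.4232482910156, 288.528076171875) (4.647261619567871, 15.882253646850586) [ 0.4403 -0.2125]
scene well (422.0989074707031, 283.1318359375) (10.862344741821289, 25.215883255004883) [ 0.4588 -0.2069]
scene well (390.6107177734375, 277.9855651855469) (6.447828769683838, 13.53756332397461) [ 0.4412 -0.1522]
t 0.1 pos [0.2601 0.5123 0.2526] yang 63.1 F [-0.5142  0.379  -0.3175] open 0.0854 grip 0.0 q6 -0.02
  row [np.float64(-302.3), np.float64(23.7), np.float64(110.5)]
```

Both views agree. The wells are read at the lower edge of the countersink, z = 0.042, which brings the scene view into line with the top view. I'll line tool y up with the row at -75.5° for every pick and start with the 500 g weight.

Request:
{"api": "play_rows", "payload": {"steps": [[-60,5,15,10,0.7],[-120,10,30,20,0.7],[-180,15,50,30,0.7],[-240,19,70,40,0.7],[-302,24,90,50,0.7],[-302,24,100,60,0.7],[-302,24,100,70,0.7],[-302,24,100,80,0.7]]}}

```text
time_s: 1.1
position: [0.5405, 0.3969, 0.1523]
orientation: [0.805, 0.593, -0.001, -0.0]
force: [-0.9, 0.1, 0.0]
opening: 0.0594
gripper_force: 0.0
```

```bash
python3 -c "
from h import *
go((.540,.3966),.09,-75.5)"
```

```text
t 1.1 pos [0.5405 0.3969 0.1523] yang -17.3 F [-0.8637  0.0769  0.0462] open 0.0594 grip 0.0 q6 0.92
  row [np.float64(-0.4), np.float64(-0.3), np.float64(40.3), np.float64(58.2)]
```

Request:
{"api": "play_rows", "payload": {"steps": [[0,0,10,10,0.7],[0,0,20,20,0.7],[0,0,30,30,0.7],[0,0,40,40,0.7],[0,0,40,50,0.7],[0,0,40,58,0.7],[0,0,40,58,0.7]]}}

```text
time_s: 1.98
position: [0.5402, 0.3973, 0.1128]
orientation: [0.991, 0.132, -0.0, 0.0]
force: [0.2, 0.1, 0.8]
opening: 0.0601
gripper_force: 0.0
```

```bash
python3 -c "
from h import *
go((.540,.3966),.030,-75.5)
t=vision.get_image('top')[150:300,110:270]; s=vision.get_image('scene')[120:270,140:300]
cv2.imwrite('pics/p1.png',cv2.resize(np.hstack([t,s]),None,fx=2.4,fy=2.4,interpolation=cv2.INTER_CUBIC))"
```

```text
t 1.98 pos [0.5402 0.3973 0.1128] yang -74.8 F [0.2262 0.0872 0.7594] open 0.0601 grip 0.0 q6 1.92
  row [np.float64(-0.3), np.float64(0.6), np.float64(60.8), np.float64(0.7)]
```

View pics/p1.png

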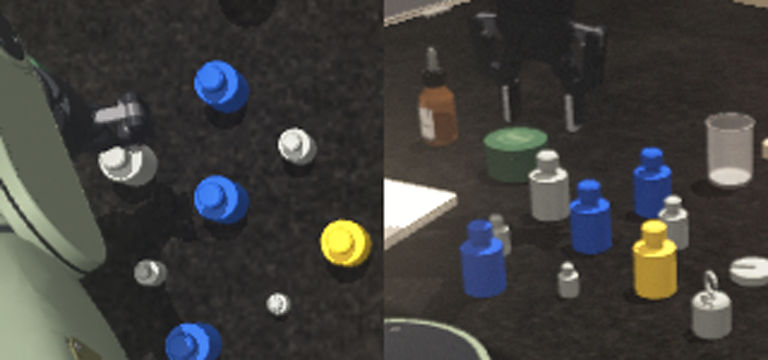

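The scene crop shows the fingertips at (507,122) and (572,130). Their midpoint fits the predicted point (542,127) right over the 500 g weight, so I'll go down and grip.

Request:
{"api": "play_rows", "payload": {"steps": [[0,0.5,20,0.7,0.7],[0,0.5,40,0.7,0.7],[0,0.5,55,0.7,0.7],[0,0.5,61,0.7,0.7],[0,0.5,61,0.7,0.4],[0,0.5,61,0.7,0.2],[0,0.5,61,0.7,0.2],[0,0.5,61,0.7,0.2]]}}

```text
time_s: 3.08
position: [0.541, 0.3971, 0.0531]
orientation: [0.992, 0.125, 0.001, -0.0]
force: [0.0, -0.9, 2.9]
opening: 0.0351
gripper_force: 60.9
```

```bash
python3 -c "
from h import *
go((.540,.3966),.030,-75.5)"
```

```text
t 3.08 pos [0.541  0.3971 0.0531] yang -75.6 F [ 0.0057 -0.9114  2.9469] open 0.0351 grip 60.9 q6 1.94
  row [np.float64(-1.1), np.float64(0.2), np.float64(1.1), np.float64(-0.1)]
```

Request:
{"api": "play_rows", "payload": {"steps": [[0,0,-4,0,0.2],[0,0,-12,0,0.2],[0,0,-30,0,0.2],[0,0,-55,0,0.2],[0,0,-80,0,0.2],[0,0,-100,0,0.2],[0,0,-105,0,0.2],[0,0,-105,0,0.2]]}}

```text
time_s: 4.08
position: [0.5405, 0.3969, 0.1577]
orientation: [0.992, 0.125, 0.0, -0.0]
force: [-0.2, -0.2, -5.2]
opening: 0.0353
gripper_force: 60.6
```

```bash
python3 -c "
from h import *
go((.462,-.2035),.125,-75.5)
s=vision.get_image('scene')[80:230,140:300]
cv2.imwrite('pics/p2.png',cv2.resize(s,None,fx=3,fy=3,interpolation=cv2.INTER_CUBIC))"
```

```text
t 4.08 pos [0.5405 0.3969 0.1577] yang -75.6 F [-0.2061 -0.2354 -5.2434] open 0.0353 grip 60.6 q6 1.94
  row [np.float64(-225.2), np.float64(562.1), np.float64(10.4), np.float64(-0.1)]
```

View pics/p2.png

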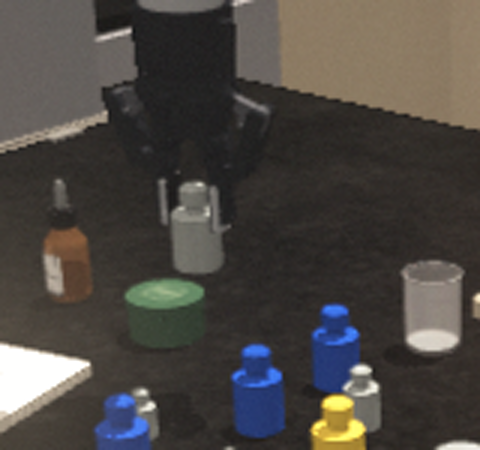

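The scene crop shows the 500 g weight held upright, its body centre near (197,238). I'll measure its offset from the tool axis before placing it.

```bash
python3 - <<'E'
from h import *
s=vision.get_image('scene'); g=cv2.cvtColor(s,cv2.COLOR_BGR2GRAY)[80:230,140:300]; 
hs=cv2.cvtColor(s,cv2.COLOR_BGR2HSV)[80:230,140:300]
m=((g>75)&(hs[...,1]<70)).astype(np.uint8)
n,l,st,c=cv2.connectedComponentsWithStats(m); i=l[78,66]; ys,xs=np.where(l==i)
for r in range(56,93,2):
    x=xs[ys==r]; print(r+80,x.min()+140 if len(x) else None,x.max()+140 if len(x) else None,end=" | ")
p=ctrl.state()["position"]; dz=p[2]-.0531
for dx in(-5,0,5):
    q=p[:2]+dx/1000*np.array([.97,.25]); print("\n",dx,"foot",proj("scene",[*q,dz]),"foot front edge",proj("scene",[*(q-.019*np.array([.83,.56])),dz]),"shoulder",proj("scene",[*q,dz+.044]),"top",proj("scene",[*q,dz+.066]))
E
```

```text
136 None None | 138 None None | 140 204 206 | 142 200 210 | 144 200 212 | 146 200 212 | 148 200 212 | 150 198 212 | 152 197 212 | 154 197 212 | 156 197 215 | 158 197 213 | 160 197 213 | 162 197 213 | 164 198 213 | 166 198 213 | 168 198 213 | 170 199 211 | 172 None None | 
 -5 foot [204.5651 168.9418] foot front edge [203.1876 171.8803] shoulder [203.2966 151.0786] top [202.6486 141.9534]

 0 foot [205.6132 168.236 ] foot front edge [204.2523 171.1574] shoulder [204.3634 150.4158] top [203.725  141.3132]

 5 foot [206.6551 167.5344] foot front edge [205.3107 170.4388] shoulder [205.4239 149.757 ] top [204.795  140.6768]
```

The axis matches the TCP to within about 1 mm. Now I'll carry it to the 500 g well.

Request:
{"api": "play_rows", "payload": {"steps": [[-8,20,0,0,0.2],[-24,60,0,0,0.2],[-45,112,0,0,0.2],[-67,168,0,0,0.2],[-90,225,0,0,0.2],[-112,280,0,0,0.2],[-134,336,0,0,0.2],[-157,392,0,0,0.2]]}}

```text
time_s: 5.18
position: [0.4852, -0.0236, 0.1569]
orientation: [0.992, 0.125, -0.0, -0.0]
force: [1.7, -0.8, -5.2]
opening: 0.0355
gripper_force: 60.8
```

Request:
{"api": "play_rows", "payload": {"steps": [[-22,56,0,0,0.2],[-42,106,0,0,0.2],[-58,145,0,0,0.2],[-66,164,0,0,0.2],[-68,170,0,0,0.2],[-68,170,0,0,0.2],[-68,170,0,0,0.2]]}}

```text
time_s: 6.05
position: [0.4623, -0.2023, 0.1571]
orientation: [0.992, 0.126, -0.0, -0.0]
force: [-0.8, 0.4, -5.2]
opening: 0.0354
gripper_force: 60.9
```

```bash
python3 - <<'E'
from h import *
go((.462,-.2035),.125,-75.5)
t=vision.get_image('top')[180:300,390:540];s=vision.get_image('scene')[170:330,350:530]
cv2.imwrite('pics/p3.png',np.hstack([cv2.resize(t,(375,300)),cv2.resize(s,(400,300))]))
E
```

```text
t 6.05 pos [ 0.4623 -0.2023  0.1571] yang -75.6 F [-0.7721  0.4258 -5.2112] open 0.0354 grip 60.9 q6 0.88
  row [np.float64(-0.5), np.float64(1.1), np.float64(10.1), np.float64(-0.1)]
```

View pics/p3.png

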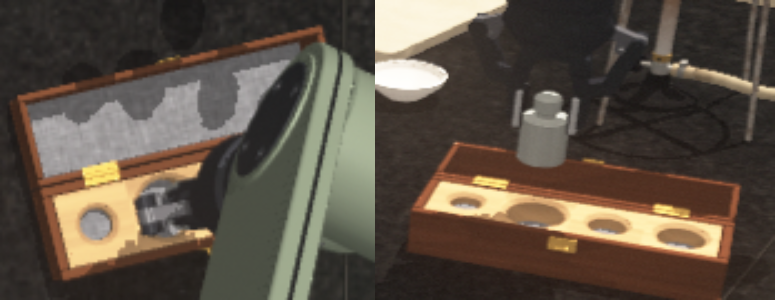

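The weight hangs upright over the second well from the left: top crop near (165,205), scene crop foot at (541,160). I'll lower it in stages and watch the force.

Request:
{"api": "play_rows", "payload": {"steps": [[-0.5,1,20,0,0.2],[-0.5,1,40,0,0.2],[-0.5,1,50,0,0.2],[-0.5,1,56,0,0.2],[-0.5,1,62,0,0.2],[-0.5,1,66,0,0.2]]}}

```text
time_s: 6.9
position: [0.4622, -0.2045, 0.0913]
orientation: [0.992, 0.125, 0.0, 0.0]
force: [-0.2, 0.3, -4.9]
opening: 0.0353
gripper_force: 60.9
```

Request:
{"api": "play_rows", "payload": {"steps": [[0,0,4,0,0.2],[0,0,8,0,0.2],[0,0,12,0,0.2],[0,0,15,0,0.2],[0,0,16.5,0,0.2],[0,0,17,0,0.2],[0,0,17,0,0.2]]}}

```text
time_s: 7.78
position: [0.462, -0.2045, 0.0743]
orientation: [0.992, 0.125, 0.0, -0.0]
force: [-0.2, 0.4, -5.1]
opening: 0.0349
gripper_force: 60.9
```

```bash
python3 - <<'E'
from h import *
go((.462,-.2035),.050,-75.5)
s=vision.get_image('scene')[200:330,350:530]
cv2.imwrite('pics/p4.png',cv2.resize(s,None,fx=3.5,fy=3.5,interpolation=cv2.INTER_CUBIC))
E
```

```text
t 7.78 pos [ 0.462  -0.2045  0.0743] yang -75.6 F [-0.1592  0.3872 -5.0711] open 0.0349 grip 60.9 q6 0.88
  row [np.float64(0.2), np.float64(-1.0), np.float64(2.3), np.float64(-0.1)]
```

View pics/p4.png

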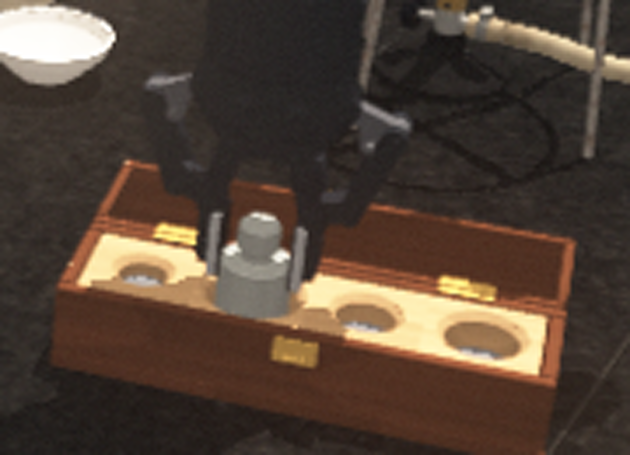

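The 500 g weight is in its well (crop (255,285)) and hangs about 1 mm off the floor. I'll set it down, open a little and rise.

Request:
{"api": "play_rows", "payload": {"steps": [[0,0,1.2,0,0.2],[0,0,1.2,0,0.2],[0,0,1.2,0,0.48],[0,0,1.2,0,0.55],[0,0,1.2,0,0.55],[0,0,0,0,0.55],[0,0,-15,0,0.55],[0,0,-40,0,0.55]]}}

```text
time_s: 8.82
position: [0.4617, -0.2043, 0.115]
orientation: [0.992, 0.125, -0.001, -0.0]
force: [-0.3, 0.4, 0.5]
opening: 0.0468
gripper_force: 0.0
```

Request:
{"api": "play_rows", "payload": {"steps": [[0,0,-40,0,0.55],[0,0,-60,0,0.55]]}}

```text
time_s: 9.07
position: [0.463, -0.2049, 0.1775]
orientation: [0.992, 0.125, 0.002, 0.001]
force: [-0.7, 0.5, -0.2]
opening: 0.0471
gripper_force: 0.0
```

```bash
python3 - <<'E'
from h import *
go((.557,.251),.105,-75.5)
E
```

```text
t 9.07 pos [ 0.463  -0.2049  0.1775] yang -75.6 F [-0.7377  0.463  -0.1804] open 0.0471 grip 0.0 q6 0.88
  row [np.float64(204.1), np.float64(-418.4), np.float64(50.0), np.float64(-0.1)]
```

Request:
{"api": "play_rows", "payload": {"steps": [[26,-52,0,0,0.55],[52,-105,0,0,0.55],[80,-160,0,0,0.55],[106,-216,0,0,0.55],[132,-270,0,0,0.55],[160,-326,10,0,0.55],[186,-380,20,0,0.55],[204,-418,30,0,0.55]]}}

```text
time_s: 10.07
position: [0.5562, 0.254, 0.1452]
orientation: [0.992, 0.126, 0.001, -0.0]
force: [0.1, -0.6, -0.3]
opening: 0.0474
gripper_force: 0.0
```

Request:
{"api": "play_rows", "payload": {"steps": [[0,0,20,0,0.55],[0,0,20,0,0.55],[0,0,20,0,0.55]]}}

```text
time_s: 10.45
position: [0.5562, 0.2509, 0.1255]
orientation: [0.992, 0.125, 0.001, -0.0]
force: [0.1, 1.3, -0.1]
opening: 0.0471
gripper_force: 0.0
```

```bash
python3 - <<'E'
from h import *
go((.557,.251),.024,-75.5)
s=vision.get_image('scene'); print(proj('scene',[.557,.251,.105]),proj('scene',[.557,.251,.034]))
cv2.imwrite('pics/p5.png',cv2.resize(s[130:260,170:350],None,fx=3.5,fy=3.5,interpolation=cv2.INTER_CUBIC))
E
```

```text
t 10.45 pos [0.5562 0.2509 0.1255] yang -75.7 F [ 0.1276  1.3343 -0.1304] open 0.0471 grip 0.0 q6 1.73
  row [np.float64(0.7), np.float64(0.1), np.float64(79.5), np.float64(-0.2)]
[258.2713 179.2091] [259.077  207.8748]
```

View pics/p5.png

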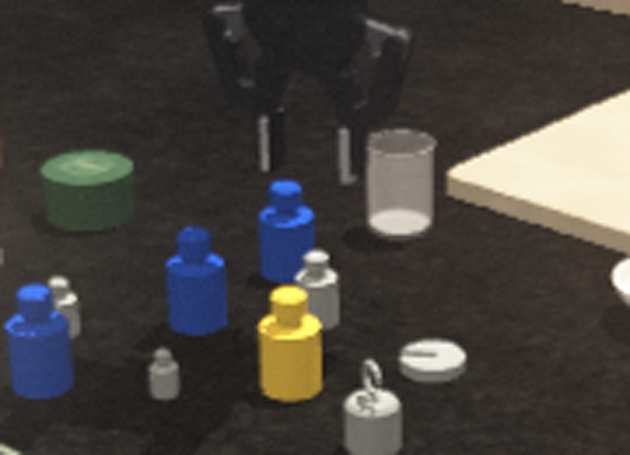

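The fingertip midpoint is at (306,175) in the crop, as predicted over the target. The 200 g knob at (316,258) lies about 2 mm to the right of my estimate, so I'm refining its position to (0.559, 0.2495).

Request:
{"api": "play_rows", "payload": {"steps": [[2,1,20,0,0.55],[2.3,2,40,0,0.55],[2.3,2,60,0,0.55],[2.3,2,73,0,0.55],[2.3,2,78.5,0,0.55],[2.3,2,78.5,0,0.3],[2.3,2,78.5,0,0.1],[2.3,2,78.5,0,0.1]]}}

```text
time_s: 11.5
position: [0.559, 0.25, 0.0466]
orientation: [0.992, 0.125, 0.001, -0.0]
force: [0.4, 0.3, 2.3]
opening: 0.0253
gripper_force: 59.3
```

Request:
{"api": "play_rows", "payload": {"steps": [[0,0,0,0,0.1],[0,0,0,0,0.1],[0,0,0,0,0.1]]}}

```text
time_s: 11.88
position: [0.559, 0.25, 0.0466]
orientation: [0.992, 0.125, 0.001, -0.0]
force: [-0.7, -0.7, 5.9]
opening: 0.0247
gripper_force: 59.6
```

```bash
python3 - <<'E'
from h import *
go((.559,.2495),.024,-75.5)
E
```

```text
t 11.88 pos [0.559  0.25   0.0466] yang -75.6 F [-0.6821 -0.6928  5.9428] open 0.0247 grip 59.6 q6 1.72
  row [np.float64(-0.1), np.float64(0.5), np.float64(0.6), np.float64(-0.1)]
```

Request:
{"api": "play_rows", "payload": {"steps": [[0,0,-4,0,0.1],[0,0,-12,0,0.1],[0,0,-30,0,0.1],[0,0,-55,0,0.1],[0,0,-80,0,0.1],[0,0,-105,0,0.1],[0,0,-115,0,0.1],[0,0,-115,0,0.1]]}}

```text
time_s: 12.88
position: [0.5585, 0.2498, 0.1611]
orientation: [0.992, 0.125, 0.0, -0.0]
force: [0.2, -0.8, -2.2]
opening: 0.0248
gripper_force: 59.1
```

```bash
python3 - <<'E'
from h import *
go((.4905,-.3158),.140,-75.5)
s=vision.get_image('scene'); g=cv2.cvtColor(s,cv2.COLOR_BGR2GRAY); hs=cv2.cvtColor(s,cv2.COLOR_BGR2HSV)
p=ctrl.state()["position"]; f=p[2]-.0466
a=proj("scene",[*p[:2],f+.017]); m=((g>75)&(hs[...,1]<70)).astype(np.uint8)
n,l,st,c=cv2.connectedComponentsWithStats(m); i=l[int(a[1]),int(a[0])]; ys,xs=np.where(l==i); print(i,st[i])
for r in range(ys.min(),ys.max()+1,2): x=xs[ys==r]; print(r,x.min(),x.max(),end=" | ")
for dx in(-5,0,5):
    q=p[:2]+dx/1000*np.array([.97,.25]); print("\n",dx,"foot",proj("scene",[*q,f]),"front",proj("scene",[*(q-.014*np.array([.83,.56])),f]),"knob",proj("scene",[*q,f+.042]),"top",proj("scene",[*q,f+.05]))
E
```

```text
t 12.88 pos [0.5585 0.2498 0.1611] yang -75.6 F [ 0.2156 -0.837  -2.1632] open 0.0248 grip 59.1 q6 1.72
  row [np.float64(-206.4), np.float64(530.9), np.float64(-1.1), np.float64(-0.1)]
122 [253 152  15  26 295]
152 263 265 | 154 257 265 | 156 255 265 | 158 256 265 | 160 255 265 | 162 253 265 | 164 253 265 | 166 253 267 | 168 253 265 | 170 253 265 | 172 253 265 | 174 253 265 | 176 253 264 | 
 -5 foot [258.027  176.4008] front [257.4601 178.7315] knob [257.5256 158.6472] top [257.4284 155.2076]

 0 foot [258.9606 175.6388] front [258.4041 177.9553] knob [258.4741 157.9295] top [258.3799 154.4988]

 5 foot [259.8885 174.8815] front [259.3422 177.1838] knob [259.4168 157.2163] top [259.3254 153.7943]
```

Held true: 259 px measured against 259 predicted, and the force shows 0.2 kg. Carrying it to the 200 g well.

Request:
{"api": "play_rows", "payload": {"steps": [[-8,20,0,0,0.1],[-23,60,0,0,0.1],[-44,112,0,0,0.1],[-65,168,0,0,0.1],[-87,224,0,0,0.1],[-109,280,0,0,0.1],[-131,336,0,0,0.1],[-152,392,0,0,0.1]]}}

```text
time_s: 13.92
position: [0.5067, -0.1701, 0.16]
orientation: [0.992, 0.125, -0.001, -0.0]
force: [0.5, -0.4, -1.9]
opening: 0.0248
gripper_force: 59.2
```

Request:
{"api": "play_rows", "payload": {"steps": [[-20,52,0,0,0.1],[-38,98,0,0,0.1],[-50,128,0,0,0.1],[-54,139,0,0,0.1],[-54,139,0,0,0.1],[-54,139,0,0,0.1]]}}

```text
time_s: 14.68
position: [0.4906, -0.3146, 0.1605]
orientation: [0.992, 0.126, -0.0, -0.001]
force: [0.3, 0.6, -1.4]
opening: 0.0245
gripper_force: 59.3
```

```bash
python3 - <<'E'
from h import *
go((.4905,-.3158),.1406-.022-.0,-75.5)
t=vision.get_image('top')[180:300,390:540];s=vision.get_image('scene')[170:330,350:530]
cv2.imwrite('pics/p6.png',np.hstack([cv2.resize(t,(375,300)),cv2.resize(s,(400,300))]))
E
```

```text
t 14.68 pos [ 0.4906 -0.3146  0.1605] yang -75.6 F [ 0.2766  0.5721 -1.4384] open 0.0245 grip 59.3 q6 0.73
  row [np.float64(-0.4), np.float64(1.2), np.float64(19.9), np.float64(-0.1)]
```

View pics/p6.png

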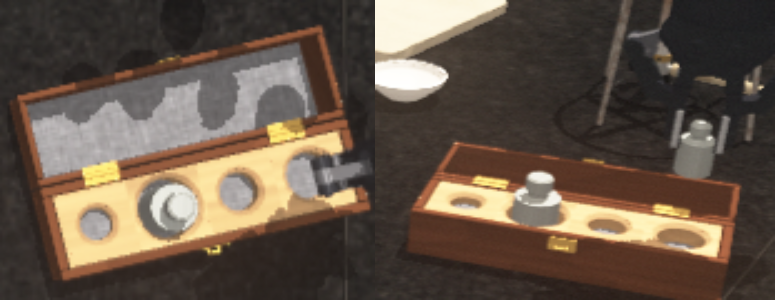

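The 500 g stands in the second well (top crop (170,208)). The 200 g hangs over the fourth well (scene crop (695,160)). Lowering it.

Request:
{"api": "play_rows", "payload": {"steps": [[-0.3,0.6,20,0,0.1],[-0.3,0.6,40,0,0.1],[-0.3,0.6,55,0,0.1],[-0.3,0.6,62,0,0.1],[-0.3,0.6,68,0,0.1],[-0.3,0.6,72,0,0.1]]}}

```text
time_s: 15.52
position: [0.491, -0.3165, 0.0889]
orientation: [0.992, 0.125, 0.0, 0.0]
force: [-1.1, -0.7, -2.2]
opening: 0.0249
gripper_force: 59.3
```

Request:
{"api": "play_rows", "payload": {"steps": [[0,0,4,0,0.1],[0,0,8,0,0.1],[0,0,11,0,0.1],[0,0,13,0,0.1],[0,0,14,0,0.1],[0,0,14.5,0,0.1],[0,0,14.5,0,0.1]]}}

```text
time_s: 16.4
position: [0.4907, -0.3164, 0.0743]
orientation: [0.992, 0.125, 0.0, -0.0]
force: [-0.2, -0.1, -1.4]
opening: 0.0249
gripper_force: 59.3
```

```bash
python3 - <<'E'
from h import *
go((.4905,-.3158),.0726-.022,-75.5)
E
```

```text
t 16.4 pos [ 0.4907 -0.3164  0.0743] yang -75.6 F [-0.2019 -0.0878 -1.4394] open 0.0249 grip 59.3 q6 0.73
  row [np.float64(-0.1), np.float64(-0.7), np.float64(1.7), np.float64(-0.1)]
```

Request:
{"api": "play_rows", "payload": {"steps": [[0,0,1.5,0,0.1],[0,0,1.5,0,0.1],[0,0,1.5,0,0.38],[0,0,1.5,0,0.42],[0,0,1.5,0,0.42],[0,0,0,0,0.42],[0,0,-15,0,0.42],[0,0,-40,0,0.42]]}}

```text
time_s: 17.4
position: [0.4905, -0.3162, 0.1149]
orientation: [0.992, 0.125, -0.0, -0.0]
force: [0.6, -0.0, -0.0]
opening: 0.0361
gripper_force: 0.0
```

Request:
{"api": "play_rows", "payload": {"steps": [[0,0,-40,0,0.42],[0,0,-50,0,0.42],[0,0,-50,0,0.42]]}}

```text
time_s: 17.77
position: [0.4909, -0.3165, 0.1652]
orientation: [0.992, 0.125, 0.001, 0.001]
force: [-0.3, 1.0, -0.5]
opening: 0.0358
gripper_force: 0.0
```

```bash
python3 - <<'E'
from h import *
go((.4455,.3748),.105,-75.5)
E
```

```text
t 17.77 pos [ 0.4909 -0.3165  0.1652] yang -75.6 F [-0.2844  1.0424 -0.4826] open 0.0358 grip 0.0 q6 0.73
  row [np.float64(127.7), np.float64(-681.0), np.float64(37.5), np.float64(-0.1)]
```

Request:
{"api": "play_rows", "payload": {"steps": [[11,-58,0,0,0.5],[22,-116,0,0,0.5],[33,-174,0,0,0.5],[44,-232,0,0,0.5],[55,-290,0,0,0.5],[66,-348,0,0,0.5],[76,-406,0,0,0.5],[87,-464,0,0,0.5]]}}

```text
time_s: 18.77
position: [0.4585, 0.1562, 0.163]
orientation: [0.992, 0.125, -0.001, 0.0]
force: [1.1, -0.6, -0.2]
opening: 0.0427
gripper_force: 0.0
```

Request:
{"api": "play_rows", "payload": {"steps": [[11,-58,0,0,0.5],[22,-116,0,0,0.5],[33,-174,10,0,0.5],[40,-210,20,0,0.5],[41,-217,30,0,0.5],[41,-217,37,0,0.5],[41,-217,37,0,0.5]]}}

```text
time_s: 19.65
position: [0.4452, 0.3733, 0.1263]
orientation: [0.992, 0.125, -0.001, 0.001]
force: [-0.1, -0.5, 0.6]
opening: 0.0428
gripper_force: 0.0
```

```bash
python3 - <<'E'
from h import *
go((.4455,.3748),.0195,-75.5)
s=vision.get_image('scene'); p=ctrl.state()["position"]
print("tips",proj('scene',[*p[:2],p[2]-.022]),"knob/foot",proj('scene',[.4455,.3748,.0325]),proj('scene',[.4455,.3748,0]))
cv2.imwrite('pics/p7.png',cv2.resize(s[150:260,130:270],None,fx=4.5,fy=4.5,interpolation=cv2.INTER_CUBIC))
E
```

```text
t 19.65 pos [0.4452 0.3733 0.1263] yang -75.7 F [-0.0714 -0.5181  0.5652] open 0.0428 grip 0.0 q6 2.00
  row [np.float64(0.9), np.float64(-1.5), np.float64(84.8), np.float64(-0.2)]
tips [183.5456 181.8919] knob/foot [185.7491 211.423 ] [186.8926 224.2464]
```

View pics/p7.png

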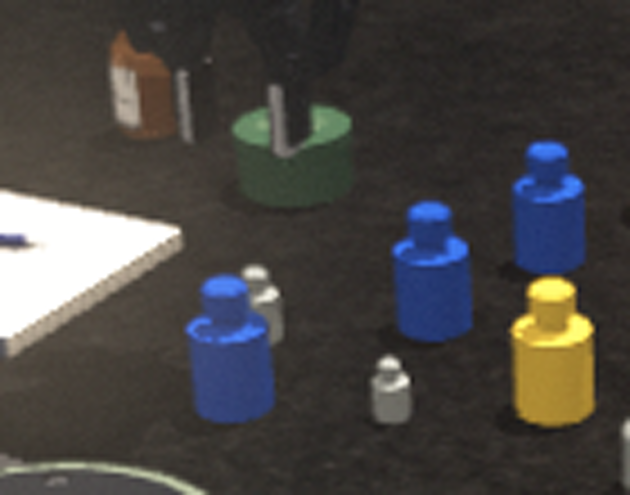

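The tip midpoint at (236,148) and the 100 g knob at (255,277) match the predictions to within about 1 px. Descending on the 100 g.

Request:
{"api": "play_rows", "payload": {"steps": [[0.5,0,20,0,0.5],[0.9,0,40,0,0.5],[0.9,0,60,0,0.5],[0.9,0,78,0,0.5],[0.9,0,84.5,0,0.5],[0.9,0,84.5,0,0.3],[0.9,0,84.5,0,0.05],[0.9,0,84.5,0,0.05]]}}

```text
time_s: 20.7
position: [0.4469, 0.3753, 0.0437]
orientation: [0.992, 0.125, 0.001, -0.0]
force: [2.1, -1.3, 2.9]
opening: 0.0167
gripper_force: 58.7
```

Request:
{"api": "play_rows", "payload": {"steps": [[0,0,0,0,0.05],[0,0,0,0,0.05],[0,0,0,0,0.05]]}}

```text
time_s: 21.08
position: [0.4469, 0.3754, 0.0437]
orientation: [0.992, 0.125, 0.001, -0.0]
force: [0.2, -2.6, 5.0]
opening: 0.0173
gripper_force: 59.2
```

Request:
{"api": "play_rows", "payload": {"steps": [[0,0,-4,0,0.05],[0,0,-12,0,0.05],[0,0,-30,0,0.05],[0,0,-55,0,0.05],[0,0,-80,0,0.05],[0,0,-105,0,0.05],[0,0,-115,0,0.05],[0,0,-115,0,0.05]]}}

```text
time_s: 22.08
position: [0.4464, 0.3754, 0.1582]
orientation: [0.992, 0.125, 0.0, -0.0]
force: [0.1, -0.8, -1.4]
opening: 0.017
gripper_force: 58.7
```

```bash
cat > held.py <<'E'
from h import *
import sys
def held(foot0,k):
    s=vision.get_image('scene'); g=cv2.cvtColor(s,cv2.COLOR_BGR2GRAY); hs=cv2.cvtColor(s,cv2.COLOR_BGR2HSV); w=W[k]
    p=ctrl.state()["position"]; f=p[2]-foot0
    a=proj("scene",[*p[:2],f+.008]); m=((g>75)&(hs[...,1]<70)).astype(np.uint8)
    n,l,st,c=cv2.connectedComponentsWithStats(m); i=l[int(a[1]),int(a[0])]; ys,xs=np.where(l==i); print(i,st[i])
    for r in range(ys.min(),ys.max()+1): x=xs[ys==r]; print(r,x.min(),x.max(),end=" | ")
    for dx in(-5,0,5):
        q=p[:2]+dx/1000*np.array([.97,.25]); print("\n",dx,"foot",proj("scene",[*q,f]),"front",proj("scene",[*(q-w["r"]*np.array([.83,.56])),f]),"top",proj("scene",[*q,f+w["H"]]))
E
python3 - <<'E'
from held import *
go((.476,-.260),.140,-75.5); held(.0420,"100")
E
```

```text
t 22.07 pos [0.4464 0.3754 0.1582] yang -75.6 F [ 0.055  -0.7974 -1.4267] open 0.0170 grip 58.7 q6 2.00
  row [np.float64(-129.2), np.float64(622.8), np.float64(-4.3), np.float64(-0.1)]
74 [177 155  31  28 378]
155 183 185 | 156 183 185 | 157 183 185 | 158 183 185 | 159 183 186 | 160 183 186 | 161 180 186 | 162 179 186 | 163 179 186 | 164 179 186 | 165 179 186 | 166 179 186 | 167 177 186 | 168 177 186 | 169 177 189 | 170 177 188 | 171 177 187 | 172 177 187 | 173 178 200 | 174 178 204 | 175 178 206 | 176 178 206 | 177 178 207 | 178 178 207 | 179 179 206 | 180 181 205 | 181 184 202 | 182 187 198 | 
 -5 foot [181.6425 178.1398] front [180.6296 180.0086] top [180.1377 161.4365]

 0 foot [182.8285 177.3606] front [181.8275 179.2179] top [181.3444 160.6996]

 5 foot [184.0071 176.5863] front [183.0179 178.4321] top [182.5435 159.9673]
```

The 100 g is held straight (columns 177–187, centre as predicted), with its foot 43.7 mm below the TCP. Carrying it to its well.

Request:
{"api": "play_rows", "payload": {"steps": [[-4,20,0,0,0.05],[-12,60,0,0,0.05],[-24,116,0,0,0.05],[-36,174,0,0,0.05],[-48,232,0,0,0.05],[-60,290,0,0,0.05],[-72,348,0,0,0.05],[-84,406,0,0,0.05]]}}

```text
time_s: 23.12
position: [0.4644, -0.0415, 0.1571]
orientation: [0.992, 0.125, -0.001, -0.0]
force: [0.7, -0.2, -1.3]
opening: 0.0173
gripper_force: 58.8
```

Request:
{"api": "play_rows", "payload": {"steps": [[-12,58,0,0,0.05],[-24,116,0,0,0.05],[-35,170,0,0,0.05],[-43,207,0,0,0.05],[-45,216,0,0,0.05],[-45,217,0,0,0.05],[-45,217,0,0,0.05]]}}

```text
time_s: 24.0
position: [0.4757, -0.2591, 0.1575]
orientation: [0.992, 0.126, -0.0, -0.001]
force: [-0.1, 0.4, -1.5]
opening: 0.0174
gripper_force: 58.8
```

```bash
python3 - <<'E'
from held import *
go((.476,-.260),.0737-.022,-75.5)
E
```

```text
t 24.0 pos [ 0.4757 -0.2591  0.1575] yang -75.6 F [-0.0692  0.4347 -1.5166] open 0.0174 grip 58.8 q6 0.80
  row [np.float64(0.1), np.float64(1.1), np.float64(83.8), np.float64(-0.1)]
```

Request:
{"api": "play_rows", "payload": {"steps": [[0,0.6,20,0,0.05],[0,0.6,40,0,0.05],[0,0.6,55,0,0.05],[0,0.6,62,0,0.05],[0,0.6,68,0,0.05],[0,0.6,70,0,0.05]]}}

```text
time_s: 24.75
position: [0.4765, -0.2608, 0.0878]
orientation: [0.992, 0.125, 0.0, 0.0]
force: [-0.2, -0.7, -0.5]
opening: 0.0172
gripper_force: 58.8
```

Request:
{"api": "play_rows", "payload": {"steps": [[0,0,4,0,0.05],[0,0,7,0,0.05],[0,0,10,0,0.05],[0,0,12,0,0.05],[0,0,12.5,0,0.05],[0,0,12.5,0,0.05]]}}

```text
time_s: 25.5
position: [0.4764, -0.2609, 0.0753]
orientation: [0.992, 0.125, 0.0, -0.0]
force: [-0.4, 0.8, -1.2]
opening: 0.0178
gripper_force: 58.8
```

```bash
python3 - <<'E'
from held import *
go((.476,-.260),.0737-.022,-75.5)
s=vision.get_image('scene')[200:330,350:530]
cv2.imwrite('pics/p8.png',cv2.resize(s,None,fx=3.5,fy=3.5,interpolation=cv2.INTER_CUBIC))
E
```

```text
t 25.5 pos [ 0.4764 -0.2609  0.0753] yang -75.6 F [-0.3537  0.8346 -1.151 ] open 0.0178 grip 58.8 q6 0.80
  row [np.float64(-0.2), np.float64(-0.9), np.float64(1.6), np.float64(-0.1)]
```

View pics/p8.png

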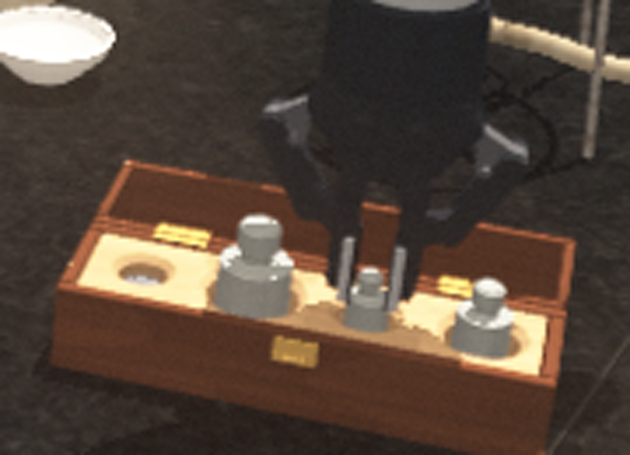

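The 500 g and 200 g stand in their wells at (255,275) and (484,325). The 100 g is inside its well at (368,308). Setting it down and releasing.

Request:
{"api": "play_rows", "payload": {"steps": [[0,0,1.4,0,0.05],[0,0,1.4,0,0.05],[0,0,1.4,0,0.3],[0,0,1.4,0,0.36],[0,0,1.4,0,0.36],[0,0,0,0,0.36],[0,0,-15,0,0.36],[0,0,-40,0,0.36]]}}

```text
time_s: 26.55
position: [0.4761, -0.2607, 0.1159]
orientation: [0.992, 0.125, -0.0, -0.0]
force: [1.6, -0.9, -0.2]
opening: 0.0306
gripper_force: 0.0
```

Request:
{"api": "play_rows", "payload": {"steps": [[0,0,-40,0,0.36],[0,0,-50,0,0.36],[0,0,-50,0,0.36]]}}

```text
time_s: 26.92
position: [0.4765, -0.261, 0.1662]
orientation: [0.992, 0.125, 0.001, 0.001]
force: [0.2, 0.1, 0.8]
opening: 0.0306
gripper_force: 0.0
```

```bash
python3 - <<'E'
from h import *
go((.4210,.2615),.105,-75.5)
print(proj("scene",[.4214,.262,.026]),proj("scene",[.420,.2595,.026]))
E
```

```text
t 26.93 pos [ 0.4765 -0.261   0.1662] yang -75.6 F [0.1951 0.1458 0.7787] open 0.0306 grip 0.0 q6 0.80
  row [np.float64(75.9), np.float64(-519.9), np.float64(38.6), np.float64(-0.1)]
[215.5055 230.9891] [215.9228 231.5329]
```

Request:
{"api": "play_rows", "payload": {"steps": [[8,-56,0,0,0.45],[16,-112,0,0,0.45],[25,-170,0,0,0.45],[33,-228,0,0,0.45],[42,-286,0,0,0.45],[50,-344,0,0,0.45],[59,-402,0,0,0.45],[67,-460,0,0,0.45]]}}

```text
time_s: 27.92
position: [0.4258, 0.2029, 0.1641]
orientation: [0.992, 0.125, -0.001, 0.0]
force: [0.9, 0.1, -0.4]
opening: 0.0383
gripper_force: 0.0
```

Request:
{"api": "play_rows", "payload": {"steps": [[6,-42,10,0,0.45],[8,-58,20,0,0.45],[8,-59,30,0,0.45],[8,-59,38,0,0.45],[8,-59,38,0,0.45]]}}

```text
time_s: 28.55
position: [0.4199, 0.259, 0.1265]
orientation: [0.992, 0.124, -0.001, 0.0]
force: [0.0, 0.5, 0.3]
opening: 0.0386
gripper_force: 0.0
```

```bash
python3 - <<'E'
from h import *
go((.4205,.2605),.0135,-75.5)
E
```

```text
t 28.55 pos [0.4199 0.259  0.1265] yang -75.7 F [0.0058 0.4791 0.2993] open 0.0386 grip 0.0 q6 1.85
  row [np.float64(1.2), np.float64(-1.4), np.float64(91.0), np.float64(-0.2)]
```

Request:
{"api": "play_rows", "payload": {"steps": [[0.6,-0.5,20,0,0.45],[1,-1,40,0,0.45],[1,-1,60,0,0.45],[1,-1,80,0,0.45],[1,-1,90,0,0.45],[1,-1,90,0,0.45],[1,-1,90,0,0.2],[1,-1,90,0,0.1]]}}

```text
time_s: 29.55
position: [0.4214, 0.262, 0.0383]
orientation: [0.992, 0.125, 0.001, -0.0]
force: [-0.0, 0.2, 3.9]
opening: 0.0126
gripper_force: 58.6
```

Request:
{"api": "play_rows", "payload": {"steps": [[0,0,0,0,0.03],[0,0,0,0,0.03],[0,0,0,0,0.03],[0,0,0,0,0.03]]}}

```text
time_s: 30.05
position: [0.4215, 0.262, 0.0383]
orientation: [0.992, 0.125, 0.001, -0.0]
force: [-0.4, -2.2, 6.2]
opening: 0.0128
gripper_force: 58.8
```

```bash
python3 - <<'E'
from h import *
go((.4205,.2605),.0145,-75.5)
s=vision.get_image('scene')
cv2.imwrite('pics/p9.png',cv2.resize(s[180:260,160:270],None,fx=6,fy=6,interpolation=cv2.INTER_CUBIC))
E
```

```text
t 30.05 pos [0.4215 0.262  0.0383] yang -75.6 F [-0.4095 -2.1609  6.2368] open 0.0128 grip 58.8 q6 1.85
  row [np.float64(-1.3), np.float64(1.2), np.float64(1.8), np.float64(-0.1)]
```

View pics/p9.png

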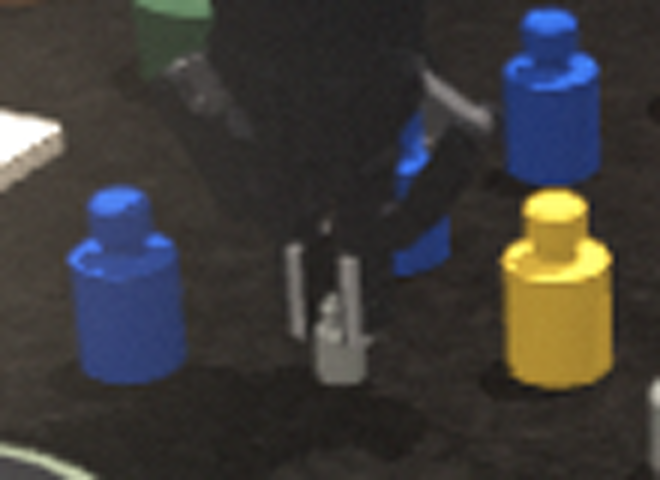

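The crop shows the fingertips on the upper body of the 50 g weight at (340,345). Lifting slowly and measuring the offset.

Request:
{"api": "play_rows", "payload": {"steps": [[0,0,-3,0,0.03],[0,0,-8,0,0.03],[0,0,-20,0,0.03],[0,0,-40,0,0.03],[0,0,-65,0,0.03],[0,0,-90,0,0.03],[0,0,-115,0,0.03],[0,0,-115,0,0.03]]}}

```text
time_s: 31.1
position: [0.4219, 0.2624, 0.1546]
orientation: [0.992, 0.125, 0.002, -0.001]
force: [0.8, 0.6, -0.5]
opening: 0.0131
gripper_force: 58.6
```

```bash
python3 - <<'E'
from held import *
go((.4475,-.1478),.140,-75.5); held(.0383,"50")
E
```

```text
t 31.1 pos [0.4219 0.2624 0.1546] yang -75.6 F [ 0.7851  0.5851 -0.5415] open 0.0131 grip 58.6 q6 1.85
  row [np.float64(-77.1), np.float64(403.7), np.float64(-8.4), np.float64(-0.1)]
84 [209 171  12  24 156]
171 213 215 | 172 213 215 | 173 213 216 | 174 213 216 | 175 213 216 | 176 214 216 | 177 214 216 | 178 212 216 | 179 210 216 | 180 210 216 | 181 210 216 | 182 211 216 | 183 210 216 | 184 210 216 | 185 209 220 | 186 209 219 | 187 209 217 | 188 209 217 | 189 209 217 | 190 209 217 | 191 209 217 | 192 210 217 | 193 210 217 | 194 212 214 | 
 -5 foot [211.7818 194.018 ] front [211.0969 195.7365] top [210.8601 180.1698]

 0 foot [212.938  193.1408] front [212.2627 194.848 ] top [212.0324 179.3288]

 5 foot [214.0866 192.2693] front [213.4208 193.9654] top [213.197  178.4934]
```

The offset is within about 1–2 mm, so I'm carrying it to the 50 g well.

Request:
{"api": "play_rows", "payload": {"steps": [[-4,20,0,0,0.03],[-12,60,0,0,0.03],[-23,118,0,0,0.03],[-34,176,0,0,0.03],[-45,234,0,0,0.03],[-56,292,0,0,0.03],[-66,344,0,0,0.03],[-74,384,0,0,0.03]]}}

```text
time_s: 32.15
position: [0.4428, -0.1313, 0.1512]
orientation: [0.992, 0.124, -0.001, -0.0]
force: [0.5, 0.7, -0.2]
opening: 0.013
gripper_force: 58.7
```

Request:
{"api": "play_rows", "payload": {"steps": [[-3,14,0,0,0.03],[-4,19,0,0,0.03],[-4,20,0,0,0.03],[-4,20,0,0,0.03]]}}

```text
time_s: 32.65
position: [0.4455, -0.148, 0.1522]
orientation: [0.992, 0.126, -0.0, -0.0]
force: [-0.4, -0.2, 0.2]
opening: 0.013
gripper_force: 58.7
```

```bash
python3 - <<'E'
from held import *
go((.4470,-.1478),.0723-.022,-75.5)
E
```

```text
t 32.65 pos [ 0.4455 -0.148   0.1522] yang -75.5 F [-0.4049 -0.1559  0.1542] open 0.0130 grip 58.7 q6 0.97
  row [np.float64(1.5), np.float64(0.3), np.float64(79.9), np.float64(-0.0)]
```

Request:
{"api": "play_rows", "payload": {"steps": [[1,0,20,0,0.03],[1,0,40,0,0.03],[1,0,52,0,0.03],[1,0,60,0,0.03],[1,0,66,0,0.03],[1,0,66,0,0.03]]}}

```text
time_s: 33.4
position: [0.4466, -0.1487, 0.0862]
orientation: [0.992, 0.125, -0.0, -0.0]
force: [0.2, -0.3, -0.6]
opening: 0.0129
gripper_force: 58.7
```

Request:
{"api": "play_rows", "payload": {"steps": [[0,0,3,0,0.03],[0,0,6,0,0.03],[0,0,9,0,0.03],[0,0,11,0,0.03],[0,0,12,0,0.03],[0,0,12,0,0.03]]}}

```text
time_s: 34.15
position: [0.4466, -0.1487, 0.0742]
orientation: [0.992, 0.125, -0.0, -0.0]
force: [0.6, 0.7, -0.6]
opening: 0.0129
gripper_force: 58.7
```

```bash
python3 - <<'E'
from held import *
go((.4470,-.1478),.0723-.022,-75.5)
s=vision.get_image('scene')[200:330,350:530]
cv2.imwrite('pics/p10.png',cv2.resize(s,None,fx=3.5,fy=3.5,interpolation=cv2.INTER_CUBIC))
E
```

```text
t 34.15 pos [ 0.4466 -0.1487  0.0742] yang -75.6 F [ 0.5612  0.7147 -0.6167] open 0.0129 grip 58.7 q6 0.97
  row [np.float64(0.7), np.float64(-0.8), np.float64(1.9), np.float64(-0.1)]
```

View pics/p10.png

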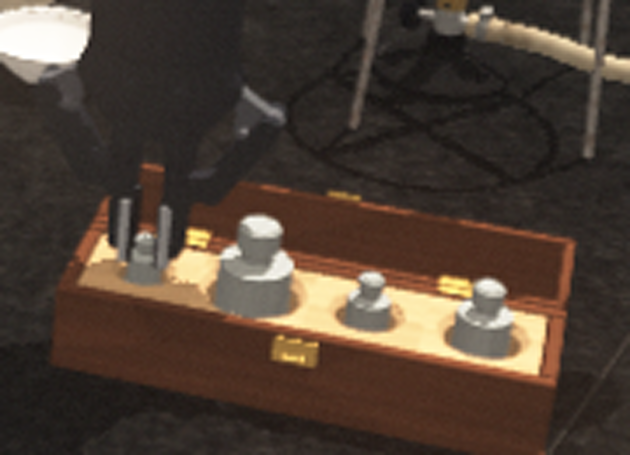

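The other three are seated, and the 50 g (crop (146,265)) is inside its well with no contact force. Setting it down and releasing.

Request:
{"api": "play_rows", "payload": {"steps": [[0,0,1,0,0.03],[0,0,1.6,0,0.03],[0,0,1.6,0,0.03],[0,0,1.6,0,0.2],[0,0,1.6,0,0.28],[0,0,1,0,0.28],[0,0,-6,0,0.28],[0,0,-20,0,0.28]]}}

```text
time_s: 35.2
position: [0.4464, -0.1486, 0.0948]
orientation: [0.992, 0.125, -0.0, -0.0]
force: [0.5, 0.2, -0.7]
opening: 0.024
gripper_force: 0.0
```

Request:
{"api": "play_rows", "payload": {"steps": [[0,0,-30,0,0.3],[0,-50,-80,0,0.3],[0,-110,-100,0,0.3],[0,-160,-120,0,0.3],[0,-160,-120,0,0.3],[0,-160,-120,0,0.3]]}}

```text
time_s: 35.95
position: [0.4069, 0.0061, 0.2149]
orientation: [0.992, 0.126, 0.001, 0.0]
force: [-0.8, 0.1, 0.2]
opening: 0.0257
gripper_force: 0.0
```

```bash
python3 - <<'E'
from h import *
go((.4470,-.1478),.05)
t=vision.get_image('top');s=vision.get_image('scene')
cv2.imwrite('pics/p11.png',np.hstack([cv2.resize(t[180:300,390:540],(400,320),interpolation=cv2.INTER_CUBIC),cv2.resize(s[200:330,360:520],(394,320),interpolation=cv2.INTER_CUBIC)]))
# where each knob should show, had the weight stood at the centre of its well
for k,w,z in(("50",(.4475,-.1478),.034),("500",(.462,-.2035),.02),("100",(.476,-.26),.03),("200",(.4905,-.3158),.026)):
    zk=z+(W[k]["H"]-{"500":.011,"200":.008,"100":.0065,"50":.0055}[k]); print(k,(proj("top",[*w,zk])-[390,180])*2.667,(proj("scene",[*w,zk])-[360,200])*2.4615+[400,0])
def small(n,im,x0,y0,x1,y1):
    hs=cv2.cvtColor(im,cv2.COLOR_BGR2HSV); m=((hs[...,2]>75)&(hs[...,1]<60)).astype(np.uint8)[y0:y1,x0:x1]
    q,l,st,c=cv2.connectedComponentsWithStats(m); print(n,[tuple(np.round(c[i]+[x0,y0],1)) for i in range(1,q) if st[i][4]>100])
small("masses top",t,265,200,310,290)
E
```

```text
t 35.95 pos [0.4069 0.0061 0.2149] yang -75.6 F [-0.7863  0.1022  0.1578] open 0.0257 grip 0.0 q6 1.31
  row [np.float64(0.3), np.float64(158.9), np.float64(143.0)]
50 [106.5721 235.8717] [475.5378 169.9044]
500 [188.563  217.4432] [554.4684 166.0938]
100 [261.9912 201.1115] [632.9602 196.4621]
200 [341.7742 182.932 ] [716.2706 205.3142]
masses top [(np.float64(283.1), np.float64(216.8)), (np.float64(295.9), np.float64(266.8))]
```

View pics/p11.png

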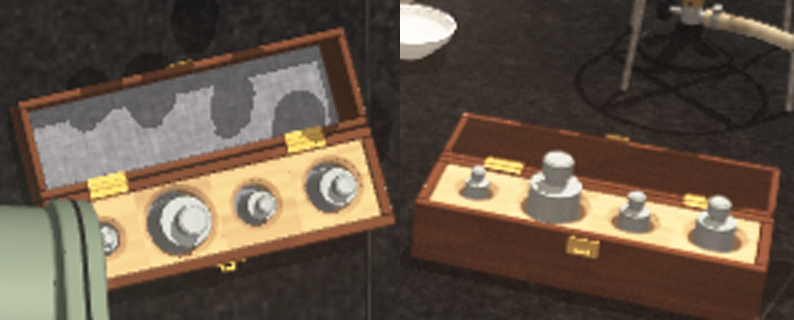

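All four knobs show within about 1.5 px of where fully seated weights would show: scene crop (478,173), (558,165), (635,200) and (718,207). Both spring-balance masses are where they started, so I'm handing in.

```bash
python3 -c "
from bench import ctrl
print(ctrl.sign_off())"
```

```text
the job is handed in; nothing more can be done
None
```

I put all four knob weights upright in their own wells and handed the job in at about 36 s, with the hooked and slotted masses where they started; the hand-in gave no verdict, so this rests on my last pictures.

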